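# Load rotor carrier strips into the spring-loaded magazine

### The arm

A 6-joint arm with a two-finger parallel gripper is mounted at the origin on a cart in front of the work surface, level with it; the furniture and walls round the work are solid. World frame = base frame: x ahead of the robot, y to its left, z up, the work surface at z = 0. Lengths are in m, angles in degrees, forces in N, time in s.
With the tool pointing down it reaches from about 0.225 to 0.875 m from the base axis. Payload 3.4 kg.
Tool frame: the origin (TCP) lies at the very end of the fingers, on their centre line; the grasp point (between the pads) lies 19 mm behind it; z points along the fingers, y is the line along which they close (so a half turn about z gives the same grasp; the last joint's range is limited). The gripper opens to 85 mm and grips with 20 to 120 N. Pads are 22 mm wide; open, the fingers measure 114 mm over their backs; the gripper's body (76 mm by 85 mm) begins 54 mm behind the grasp point. The pads swing forward as they close: fully open they stand 13 mm farther back than shut.
Start: joints at [64.802, 15.808, 86.224, -0, 77.962, -6.933], TCP at [0.18, 0.546, 0.231] pointing down, gripper open.
Joint ranges: [-165.64, 165.64], [-43.16, 119.46], [12.63, 154.43], [-67.54, 247.53], [6.08, 155.33], [-154.97, 154.97]. Speed limits (degrees/s): [147.25, 147.25, 180, 180, 180, 180].

### API

Orientations are given as a 3x3 rotation matrix whose columns are the frame's x, y, z axes.
In Python, from workcell import * gives the robot as it stands. The module is installed in compiled form; this text tells all that it offers.
- The arm moves only by the shell command python3 -m inch 'ROWS'. ROWS is JSON, a list of rows, each a list of 5 numbers: the shift along the tool's x, y, z in mm, then the turn about the tool's z in rad, then the finger opening in mm, from 0 to 85.4. A call has 1 to 10 rows; each row is the pose to reach, as a shift and turn from the pose commanded when the call began, along the tool's axes at that moment; what a row does not reach only later rows make up. A row lasts 1/8 s, in which the tool goes at most 62.5 mm and 10.7 degrees, less where a joint would pass 70% of its speed; a pose out of reach is approached as far as the arm can. A call with a gripper value outside its range is refused whole. The fingers move at their own pace and stop on an object; the grip force is fixed at half the most. Time passes only in rows, so rows that repeat a pose let the fingers close. It gives the time, the measured TCP pose, the force, the opening and the grip force at its end, in the units of the state.
- observe(): the state, without advancing time (a new reading comes with each control period).
- grab_frame(name): name is "scene" or "top"; returns (picture, depth): 480x640x3 uint8, red, green, blue; 480x640 float32, m along the optical axis (not along the pixel's ray), 0 where there is no reading.
- camera_model(name): a dict with "camera_matrix" (3x3 intrinsics, pixels), "rvec" (rotation vector, rad) and "tvec" (3), from world to camera coordinates, as OpenCV has them. Camera axes: x right, y down, z forward; pixel columns grow to the right and rows downward; lengths in m; the calibration is good to about 2 mm. A picture is of the moment at which its call begins. camera_model takes no time and is no camera call.
- job_done(): hands the job in; it is judged then, once.
Trained networks look in the newest picture that a camera, given by its name, has taken for a name from the list of things; names that differ only in an ending like _2 or _b are one class to them, and where a whole thing is asked for, a point or a joint stands for the part that bears it (a point fixed in the world has none). Each returns a list of dicts, best first, with "p" (0 to 1); they miss things now and then, are a little off and sometimes report something else, mostly with a low value. They report only what shows in the picture. A call takes as long as a camera call.
- outline_of(camera, thing): "mask" (480x640 bool, what is visible of it).
- place_of(camera, thing): "at" ([x, y, z] in m, in world coordinates, good to about 4 mm: a listed point, or the origin of a listed thing).
The state is a dict: "time": time; "joint_pos": joint angles; "joint_vel": joint speeds; "effort": joint torques, N m; "position": TCP position; "tool_rot": TCP orientation; "contact_force": force on the tool from outside, world axes, zero at the start; "ft_torque": the same for the moment, N m; "opening": finger opening in m; "grip_force": force on a finger pad.
Only numpy, scipy, OpenCV 4.12 (cv2) and the standard library are available. Lean on these libraries where they do the work, as an engineer would, in place of code of your own. Each camera call takes 0.05 s, during which the arm holds its last target. There are 200 camera calls.

### The job

Load the three rotor carrier strips into the spring-loaded magazine in feeding order: green first, so that it ends at the bottom, then yellow, then red on top, each lying flat with its rings up. Push them in one at a time, each down past the two brass lips until both lips snap back over it and it stays held under them when you let go. Leave the glue bottle, the screwdriver and the marker pen undisturbed.

Things in the scene. Friction and masses are not known exactly. Their poses are not given: they have to be found in the camera images.
- strip_green: Green plastic carrier strip, a flat bar 40 x 120 x 18 mm (x, y, z), 0.08 to 0.17 kg, three flush dark rotor rings on its top face. Origin: centre of its underside; z out of the ringed face, y along its 120 mm length; a half turn about z makes no difference. Starts flat on the bench, rings up, at any of four places, any heading.
- strip_yellow: Yellow plastic carrier strip, a flat bar 40 x 120 x 18 mm (x, y, z), 0.08 to 0.17 kg, three flush dark rotor rings on its top face. Origin: centre of its underside; z out of the ringed face, y along its 120 mm length; a half turn about z makes no difference. Starts flat on the bench, rings up, at any of four places, any heading.
- strip_red: Red plastic carrier strip, a flat bar 40 x 120 x 18 mm (x, y, z), 0.08 to 0.17 kg, three flush dark rotor rings on its top face. Origin: centre of its underside; z out of the ringed face, y along its 120 mm length; a half turn about z makes no difference. Starts flat on the bench, rings up, at any of four places, any heading.
- magazine: Aluminium magazine fixed to the bench, 75 x 190 x 118 mm high. Origin: centre of its underside; z up, y along its length. Two end channels on a 12 mm base take a strip from above, its length along y; the space inside is 43 x 123 mm (x, y). The channels' flanges reach 20 mm in from each end: between y = -41 and +41 mm it is open on both long sides, for fingers to go down with a strip.
- mouth (a point): Centre of the magazine's mouth, 118 mm above the bench, axes as the magazine's. Black lead-ins flare outward from 112 mm height up to here.
- lip_level (a point): On the magazine's centre line, 97 mm above the bench, level with the flat undersides of the two brass lips; axes as the magazine's. A held strip has its top face here (its origin 18 mm lower); strips underneath follow 18 mm apart. Push each about 3 mm deeper than that, so that the lips spring out over it.
- follower (a joint): Spring-loaded grey platform in the magazine that carries the strips, m: 0 = empty, its top 4 mm below the lips' undersides; grows as it is pressed down, to 0.058 at the stop. It pushes up with 6 to 7 N. One held strip gives about 0.014, two 0.032, three 0.050.
- lip_left (a joint): Sprung brass lip at the magazine's +y end, m: 0 = out, overhanging a strip's end by 3.5 mm; grows to 0.0065 as it is driven outward. Its upper side is a steep ramp (111 down to 100 mm height), so a strip pressed down drives it back by itself (the whole push takes 6 to 12 N); from below it does not yield.
- lip_right (a joint): The same lip at the magazine's -y end.
- glue_bottle: White glue bottle with red tip, standing, 48 x 44 x 112 mm, at one of the four places among the strips. Bystander. Origin: centre of its underside.
- screwdriver: Red-handled screwdriver, 25 x 197 x 26 mm, lying along y near the bench's front edge. Bystander. Origin: centre of its underside.
- marker: Marker pen, 15 x 129 x 17 mm, lying along y beyond the magazine. Bystander. Origin: centre of its underside.

How it is judged:
By the outcome, as a careful person would: the job done as asked, in the order asked, and still so for the second after the job is handed in, with the robot touching nothing.
It also fails if it takes over 72 s, if anything falls off the work surface, if the arm or the gripper's body presses on something with over 40 N, if the wrist force passes 120 N, or if a joint passes its speed limit or range.

## Working session

There is one attempt and no reset: what is moved stays moved. The work goes in short steps, Python scripts to look and compute and a shell command to move; the robot and the scene stay as the last step left them, time stands still between calls to the robot, and variables do not carry over. Pictures are saved under pics/ and viewed, at most 10 in all, crops included, and the job is handed in when it is done.

```bash
mkdir -p pics
cat > h.py <<'E'
from workcell import *
import numpy as np, cv2
def cloud(cam, depth, mask):
    m=camera_model(cam); K=np.array(m["camera_matrix"]); R=cv2.Rodrigues(np.array(m["rvec"],float))[0]; t=np.array(m["tvec"],float).ravel()
    v,u=np.nonzero(mask&(depth>0)); z=depth[v,u]
    p=np.stack([(u-K[0,2])/K[0,0]*z,(v-K[1,2])/K[1,1]*z,z],1)
    return (p-t)@R
def strip(cam,name,depth):
    o=outline_of(cam,name)
    if not o: return None
    P=cloud(cam,depth,o[0]["mask"]); zt=np.percentile(P[:,2],80); 
    T=P[abs(P[:,2]-zt)<.006]
    (c,s,a)=cv2.minAreaRect((T[:,:2]*1000).astype(np.float32))
    b=cv2.boxPoints((c,s,a)); e=[b[1]-b[0],b[2]-b[1]]; l=max(e,key=np.linalg.norm)
    return o[0]["p"],np.round(c,1),np.round(s,1),"long axis heading deg",round(np.degrees(np.arctan2(l[1],l[0]))%180,1),"ztop",round(zt*1000,1),len(T)
E
python3 - <<'E'
from h import *
for c in ("top","scene"):
    im,d=grab_frame(c); cv2.imwrite(f"pics/{c}0.png",im[:,:,::-1])
    for n in ("strip_green","strip_yellow","strip_red"): print(c,n,strip(c,n,d))
    for n in ("mouth","magazine","glue_bottle","lip_left","lip_right","marker","screwdriver"):
        r=place_of(c,n); print(n,[(x["p"],np.round(x["at"],4)) for x in r[:1]])
s=observe(); print(s["time"],s["position"],np.round(s["tool_rot"],3),s["opening"])
E
```

```text
top strip_green (0.78, array([ 449.3, -313.1]), array([ 40.6, 119.4]), 'long axis heading deg', np.float32(156.0), 'ztop', np.float64(20.1), 1153)
top strip_yellow (0.74, array([ 436.7, -152.6]), array([ 40., 120.]), 'long axis heading deg', np.float32(162.8), 'ztop', np.float64(20.1), 1143)
top strip_red (0.79, array([ 579.6, -151.4]), array([120.4,  40.2]), 'long axis heading deg', np.float32(20.3), 'ztop', np.float64(19.9), 1112)
mouth [(0.74, array([0.5744, 0.1185, 0.1185]))]
magazine [(0.6, array([ 0.5822,  0.1175, -0.0026]))]
glue_bottle [(0.78, array([ 0.5922, -0.3127,  0.0018]))]Traceback (most recent call last):
  File "<stdin>", line 6, in <module>
ValueError: it knows: glue_bottle, lip_level, magazine, marker, mouth, screwdriver, strip_green, strip_red, strip_yellow
```

View pics/top0.png

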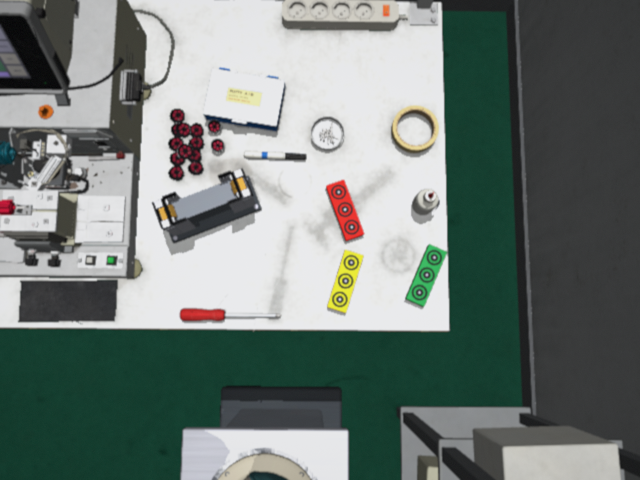

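The top view shows red (345,210), yellow (345,282), green (426,275), the bottle (426,203) and the magazine around (207,205), its long axis tilted about 25° in the image. Next I need the magazine's pose.

Run:
```python
from h import *
for c in ("top","scene"):
    im,d=grab_frame(c); cv2.imwrite(f"pics/{c}1.png",im[:,:,::-1])
    if c=="scene":
        for n in ("strip_green","strip_yellow","strip_red"): print(c,n,strip(c,n,d))
    for n in ("mouth","lip_level"):
        r=place_of(c,n); print(c,n,[(x["p"],np.round(x["at"],4)) for x in r[:1]])
    o=outline_of(c,"magazine")
    if o:
        P=cloud(c,d,o[0]["mask"]); np.save(f"{c}_mag.npy",P)
        print(o[0]["p"],np.histogram(P[:,2],bins=np.arange(-.005,.13,.005)))
        for lo,hi in ((.113,.125),(.108,.125),(.05,.125)):
            T=P[(P[:,2]>lo)&(P[:,2]<hi)]
            if len(T)>5: print(lo,cv2.minAreaRect((T[:,:2]*1000).astype(np.float32)),len(T))
        T=P[(P[:,2]>.086)&(P[:,2]<.1)]; print("follower",cv2.minAreaRect((T[:,:2]*1000).astype(np.float32)),len(T))
im,d=grab_frame("top"); cv2.imwrite("pics/magtop.png",cv2.resize(im[160:250,140:275,::-1],None,fx=5,fy=5,interpolation=cv2.INTER_CUBIC))
s=observe(); print(s["time"],s["position"],np.round(s["tool_rot"],3),s["opening"])
```

```text
top mouth [(0.6, array([0.5787, 0.1219, 0.1222]))]
top lip_level [(0.74, array([0.5809, 0.1236, 0.0954]))]
0.7 (array([ 0,  0,  0,  0,  0,  0,  0,  0,  0,  0,  0,  0,  0,  0,  0,  0,  0,
        0,  0,  6,  9, 25, 74, 36,  6,  0]), array([-0.005,  0.   ,  0.005,  0.01 ,  0.015,  0.02 ,  0.025,  0.03 ,
        0.035,  0.04 ,  0.045,  0.05 ,  0.055,  0.06 ,  0.065,  0.07 ,
        0.075,  0.08 ,  0.085,  0.09 ,  0.095,  0.1  ,  0.105,  0.11 ,
        0.115,  0.12 ,  0.125]))
0.113 ((549.5791625976562, 181.7510986328125), (18.23519515991211, 6.383171558380127), 45.88737106323242) 6
0.108 ((552.769287109375, 183.18331909179688), (24.30401611328125, 22.03438377380371), 22.486188888549805) 77
0.05 ((552.8357543945312, 183.41024780273438), (24.512767791748047, 29.313560485839844), 23.482404708862305) 156
follower ((553.105224609375, 183.53106689453125), (23.875158309936523, 29.31109619140625), 23.453248977661133) 15
scene strip_green None
scene strip_yellow (0.73, array([ 436.6, -151.8]), array([ 41.5, 120.8]), 'long axis heading deg', np.float32(163.5), 'ztop', np.float64(19.0), 1647)
scen
[... 567 characters left out ...]
065,  0.07 ,
        0.075,  0.08 ,  0.085,  0.09 ,  0.095,  0.1  ,  0.105,  0.11 ,
        0.115,  0.12 ,  0.125]))
0.113 ((579.8084716796875, 118.31680297851562), (60.40106201171875, 178.55093383789062), 21.8497257232666) 569
0.108 ((579.7590942382812, 118.2956771850586), (60.40984344482422, 178.55760192871094), 21.916019439697266) 965
0.05 ((579.7176513671875, 118.54338836669922), (60.40106201171875, 179.3978271484375), 21.8497257232666) 3436
follower ((578.7410888671875, 118.18925476074219), (54.976585388183594, 179.91307067871094), 22.589767456054688) 1298
0.95 [0.18023624 0.54605668 0.23136709] [[-0.95   0.313  0.   ]
 [ 0.313  0.95   0.   ]
 [-0.     0.    -1.   ]] 0.08532245493114395
```

View pics/scene1.png

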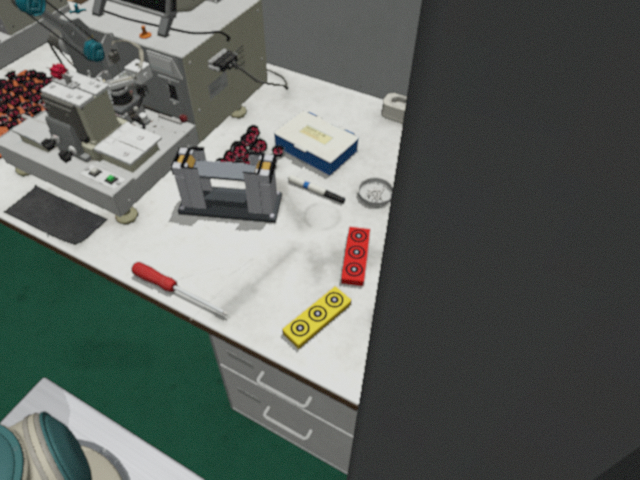

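View pics/magtop.png

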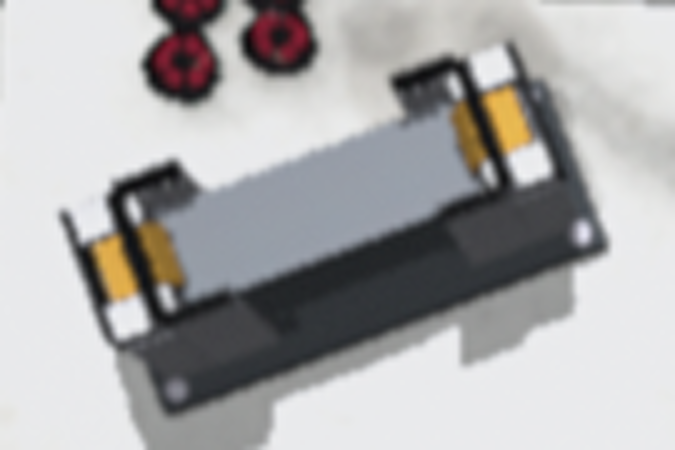

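The crop shows the follower, both brass lips and the black flared lead-ins, with the slot along about 112° world heading. I'll refine the magazine pose from the top depth without the poor mask.

Run:
```python
from h import *
im,d=grab_frame("top")
P=cloud("top",d,np.ones_like(d,bool)); 
near=np.hypot(P[:,0]-.58,P[:,1]-.118)<.12
P=P[near]
for lo,hi in ((.113,.125),(.1,.125),(.088,.098),(.005,.018)):
    T=P[(P[:,2]>lo)&(P[:,2]<hi)]
    print(lo,len(T),cv2.minAreaRect((T[:,:2]*1000).astype(np.float32)))
T=P[(P[:,2]>.088)&(P[:,2]<.0985)]
for a in np.radians([110,111,112,113,114]):
    u=np.array([np.cos(a),np.sin(a)]); n=np.array([-u[1],u[0]])
    A=(T[:,:2]-[.58,.118])@np.array([u,n]).T
    B=A[abs(A[:,0])<.04]; 
    print(round(np.degrees(a)),"z",np.median(T[:,2]),"along",np.percentile(A[:,0],[1,99])*1e3,"across halves",[ (np.percentile(B[s,1],[2,98])*1e3).round(1) for s in (B[:,0]<-.015,abs(B[:,0])<.015,B[:,0]>.015)])
# aligned with scene camera
S=np.load("scene_mag.npy"); T=S[(S[:,2]>.088)&(S[:,2]<.0985)]
for a in np.radians([111,112,113]):
    u=np.array([np.cos(a),np.sin(a)]); n=np.array([-u[1],u[0]])
    A=(T[:,:2]-[.58,.118])@np.array([u,n]).T; B=A[abs(A[:,0])<.04]
    print("scene",[ (np.percentile(B[s,1],[2,98])*1e3).round(1) for s in (B[:,0]<-.015,abs(B[:,0])<.015,B[:,0]>.015)])
```

```text
0.113 586 ((579.7080078125, 117.5869369506836), (60.198829650878906, 178.25047302246094), 22.112611770629883)
0.1 1215 ((579.397216796875, 118.18328857421875), (60.19219970703125, 179.6616973876953), 22.177345275878906)
0.088 1365 ((578.1168823242188, 115.95368957519531), (50.066585540771484, 175.4151611328125), 22.33942413330078)
0.005 1687 ((585.8046875, 116.30946350097656), (231.24790954589844, 226.707763671875), 65.81974792480469)
110 z 0.09283854686296956 along [-83.07919232  80.7675323 ] across halves [array([-19.8,  19.2]), array([-18.8,  20.2]), array([-17.4,  21.3])]
111 z 0.09283854686296956 along [-83.10354531  81.28317476] across halves [array([-19.3,  19.8]), array([-18.6,  20.4]), array([-17.9,  20.9])]
112 z 0.09283854686296956 along [-83.1162122   81.77405758] across halves [array([-18.8,  20.3]), array([-18.6,  20.3]), array([-18.1,  20.3])]
113 z 0.09283854686296956 along [-83.14743376  82.24003123] across halves [array([-18.4,  20.8]), array([-18.5,  20.2]), array([-18.7,  19.9])]
114 z 0.09283854686296956 along [-83.1755173   82.68095376] across halves [array([-18. ,  21.2]), array([-18.6,  20.2]), array([-19.7,  19.5])]
scene [array([-19.7,  19.2]), array([-19.2,  20.5]), array([-19.1,  20.9])]
scene [array([-19.2,  19.9]), array([-19.2,  20.5]), array([-19.6,  20.3])]
scene [array([-18.6,  20.4]), array([-19. ,  20.5]), array([-20.1,  19.8])]
```

```bash
cat > g.py <<'E'
import sys
from h import *
def go(x,y,z,h):
    "target TCP mm, tool-y heading deg -> tool-frame shift mm, turn rad"
    s=observe(); R=np.array(s["tool_rot"]); p=np.array(s["position"])*1000
    d=R.T@(np.array([x,y,z])-p); c=np.degrees(np.arctan2(R[1,1],R[0,1]))
    t=-((h-c+180)%360-180)
    print("t",round(s["time"],2),"pos",p.round(1),"hd",round(c,2),"tilt",np.round(R[:2,2],4),"open",round(s["opening"]*1e3,1),"F",np.round(s["contact_force"],1),"grip",round(s["grip_force"],1),"j",np.round(s["joint_pos"],0))
    print("SHIFT",d.round(1),"TURN",round(np.radians(t),4),"rows",max(np.linalg.norm(d)/62.5,abs(t)/10.7).round(1))
go(*map(float,sys.argv[1:]))
E
python3 g.py 449.3 -313.1 80 66
```

```text
t 1.0 pos [180.3 546.1 231.3] hd 71.74 tilt [0.0001 0.0001] open 85.3 F [ 0.5  0.6 -0.6] grip 0.0 j [65. 16. 86. -0. 78. -7.]
SHIFT [-524.8 -731.6  151.3] TURN 0.1001 rows 14.6
```

```bash
python3 -m inch '[[-350,-488,100,0.05,60],[-350,-488,100,0.05,60],[-350,-488,100,0.05,60],[-350,-488,100,0.05,60],[-525,-731.5,151,0.1,60],[-525,-731.5,151,0.1,60],[-525,-731.5,151,0.1,60],[-525,-731.5,151,0.1,60],[-525,-731.5,151,0.1,60],[-525,-731.5,151,0.1,60]]'; python3 g.py 449.3 -313.1 80 66
```

```text
time: 2.25
position: [0.3652, -0.0443, 0.1282]
tool_rot: [[-0.913, 0.407, 0.002], [0.407, 0.913, -0.0], [-0.002, 0.001, -1.0]]
contact_force: [1.6, 1.3, -0.2]
opening: 0.06
grip_force: 0.0
t 2.25 pos [365.2 -44.3 128.2] hd 65.96 tilt [ 0.0021 -0.0001] open 60.0 F [ 1.6  1.3 -0.2] grip 0.0 j [-18.   3. 119.   0.  58. -84.]
SHIFT [-186.2 -211.2   48.4] TURN -0.0007 rows 4.6
```

```bash
python3 -m inch '[[-186,-211,48,0,60],[-186,-211,48,0,60],[-186,-211,48,0,60],[-186,-211,48,0,60],[-186,-211,48,0,60],[-186,-211,48,0,60],[-186,-211,48,0,60]]' >/dev/null; python3 g.py 449.3 -313.1 20 66
```

```text
t 3.12 pos [ 448.1 -309.6   79.8] hd 65.99 tilt [-0.0011  0.0015] open 60.2 F [ 0.1  0.5 -0.5] grip 0.0 j [ -42.   21.  103.    0.   57. -108.]
SHIFT [-2.6 -2.7 59.8] TURN -0.0001 rows 1.0
```

```bash
python3 -m inch '[[-2.5,-2.7,50,0,60],[-2.5,-2.7,77,0,60],[-2.5,-2.7,77,0,60],[-2.5,-2.7,77,0,60]]' >/dev/null; python3 g.py 449.3 -313.1 2 66
python3 - <<'E'
from h import *
im,d=grab_frame("top"); cv2.imwrite("pics/g1.png",cv2.resize(im[220:330,370:500,::-1],None,fx=5,fy=5))
E
```

```text
t 3.62 pos [ 450.5 -313.8    4.3] hd 66.06 tilt [ 0.0014 -0.001 ] open 60.1 F [ 0.4 -0.2  0.6] grip 0.0 j [ -42.   26.  107.    0.   47. -108.]
SHIFT [1.3 0.1 2.3] TURN 0.001 rows 0.0
```

View pics/g1.png

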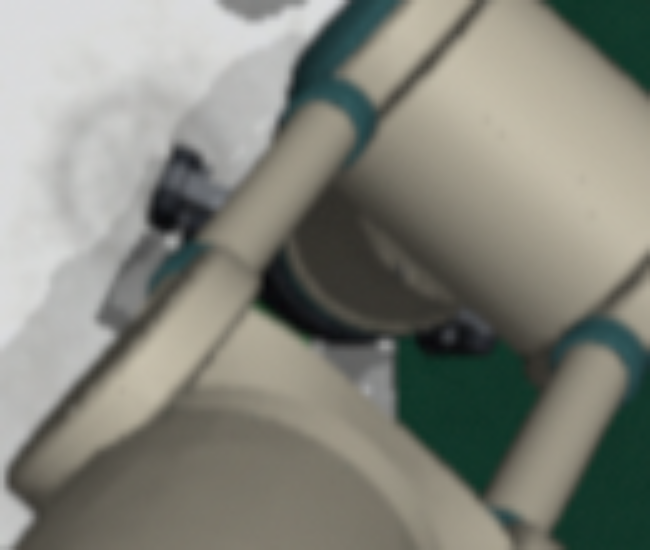

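The arm hides the strip here, so the picture adds nothing. I'll set the grasp from the measured numbers.

```bash
python3 -m inch '[[0,0,2,0,60],[0,0,2,0,60]]' >/dev/null;  python3 g.py 449.3 -313.1 2 66
```

```text
t 3.92 pos [ 450.2 -314.2    1.7] hd 66.01 tilt [ 0.0009 -0.0008] open 59.8 F [-0.2 -0.2 -0. ] grip 0.0 j [ -42.   26.  107.    0.   46. -108.]
SHIFT [ 1.2  0.7 -0.3] TURN 0.0002 rows 0.0
```

```bash
python3 -m inch '[[1.2,0.7,0,0,60],[1.2,0.7,0,0,30],[1.2,0.7,0,0,30],[1.2,0.7,0,0,30],[1.2,0.7,0,0,30],[1.2,0.7,0,0,30]]' >/dev/null;  python3 g.py 449.3 -313.1 2 66
```

```text
t 4.67 pos [ 449.3 -313.1    1.4] hd 66.0 tilt [ 0.0005 -0.0004] open 38.7 F [-0.3 -0.3  5.5] grip 62.0 j [ -42.   26.  107.    0.   46. -108.]
SHIFT [-0.   0.  -0.6] TURN 0.0 rows 0.0
```

```bash
python3 -m inch '[[0,0,-50,0,30],[0,0,-110,0,30],[0,0,-165,0,30],[0,0,-165,0,30]]' >/dev/null;  python3 g.py 579.4 117.9 160 22.2
```

```text
t 5.17 pos [ 451.4 -315.   170.4] hd 66.01 tilt [ 0.0074 -0.0066] open 38.5 F [-0.3 -0.4 -1.7] grip 61.5 j [ -42.   16.   95.    0.   68. -108.]
SHIFT [ 59.1 447.5   8.5] TURN 0.7646 rows 7.2
```

```bash
python3 -m inch '[[57,447,6,0.765,30],[57,447,6,0.765,30],[57,447,6,0.765,30],[57,447,6,0.765,30],[57,447,6,0.765,30],[57,447,6,0.765,30],[57,447,6,0.765,30],[57,447,6,0.765,30],[57,447,6,0.765,30],[57,447,6,0.765,30]]' >/dev/null;  python3 g.py 579.4 117.9 130 22.2
python3 - <<'E'
from h import *
im,d=grab_frame("scene"); cv2.imwrite("pics/m1.png",cv2.resize(im[70:250,130:330,::-1],None,fx=3.2,fy=3.2))
print(strip("scene","strip_green",d))
E
```

```text
t 6.42 pos [577.5 118.1 158.3] hd 22.2 tilt [-0.0035 -0.001 ] open 38.7 F [-0.1 -0.5 -1.2] grip 61.4 j [  5.  20.  91.  -0.  69. -17.]
SHIFT [-0.9  1.8 28.3] TURN -0.0 rows 0.5
(0.78, array([578.2, 117.8]), array([ 44.3, 120. ]), 'long axis heading deg', np.float32(111.7), 'ztop', np.float64(176.0), 867)
```

View pics/m1.png

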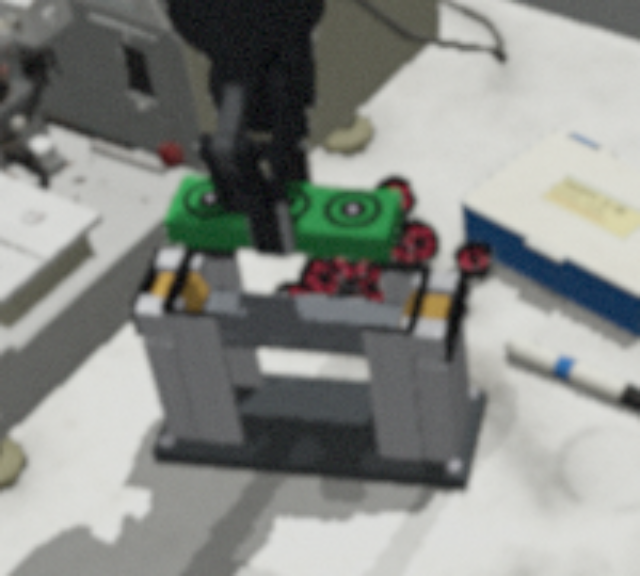

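The strip (about 290,215 in the crop) is held level at the fingertips, directly over the slot and aligned with it.

```bash
python3 -m inch '[[0,0.5,32,0,30],[0,0.5,32,0,30],[0,0.5,32,0,30]]' >/dev/null;  python3 g.py 579.4 117.9 76.5 22.2
```

```text
t 6.9 pos [579.5 118.  128.7] hd 22.1 tilt [0.0007 0.    ] open 38.8 F [-0.5  0.2 -0.7] grip 61.4 j [  5.  21.  93.  -0.  65. -17.]
SHIFT [-0.1 -0.2 52.2] TURN -0.0017 rows 0.8
```

```bash
python3 -m inch '[[0,0,8,0,30],[0,0,14,0,30],[0,0,18,0,30],[0,0,18,0,30]]' >/dev/null;  python3 g.py 579.4 117.9 76.5 22.2
```

```text
t 7.4 pos [578.9 118.9 109.7] hd 22.18 tilt [-0.0008  0.    ] open 38.4 F [-0.1  0.5 -1. ] grip 61.4 j [  5.  22.  95.   0.  63. -17.]
SHIFT [-1.1  0.1 33.2] TURN -0.0003 rows 0.5
```

```bash
python3 -m inch '[[-0.5,0,8,0,30],[-0.5,0,15,0,30],[-0.5,0,22,0,30],[-0.5,0,29,0,30],[-0.5,0,34,0,30],[-0.5,0,34,0,30],[-0.5,0,34,0,30]]' ;  python3 g.py 579.4 117.9 76.5 22.2
```

```text
time: 8.28
position: [0.5797, 0.1184, 0.0764]
tool_rot: [[-0.377, 0.926, 0.001], [0.926, 0.377, 0.0], [-0.0, 0.001, -1.0]]
contact_force: [-0.6, -0.2, 4.1]
opening: 0.0383
grip_force: 62.1
t 8.28 pos [579.7 118.4  76.4] hd 22.17 tilt [0.0007 0.0002] open 38.3 F [-0.6 -0.2  4.1] grip 62.1 j [  5.  24.  97.   0.  59. -17.]
SHIFT [-0.4 -0.4 -0.1] TURN -0.0005 rows 0.0
```

```bash
python3 -m inch '[[0,0,0,0,60],[0,0,0,0,60],[0,0,0,0,60],[0,0,-40,0,60],[0,0,-95,0,60],[0,0,-95,0,60]]' >/dev/null;  python3 g.py 436.7 -152.6 80 72.8
python3 - <<'E'
from h import *
im,d=grab_frame("scene"); cv2.imwrite("pics/m2.png",cv2.resize(im[100:230,150:310,::-1],None,fx=4,fy=4))
print(strip("scene","strip_green",d))
E
```

```text
t 9.03 pos [582.6 118.7 175.8] hd 22.18 tilt [0.0101 0.0009] open 59.9 F [ 0.4 -0.4  0.7] grip 0.0 j [  5.  19.  89.   0.  71. -17.]
SHIFT [-195.8 -238.4   94.1] TURN -0.8835 rows 5.2
(0.85, array([579.5, 121.4]), array([ 46.3, 114.3]), 'long axis heading deg', np.float32(109.7), 'ztop', np.float64(98.3), 894)
```

View pics/m2.png

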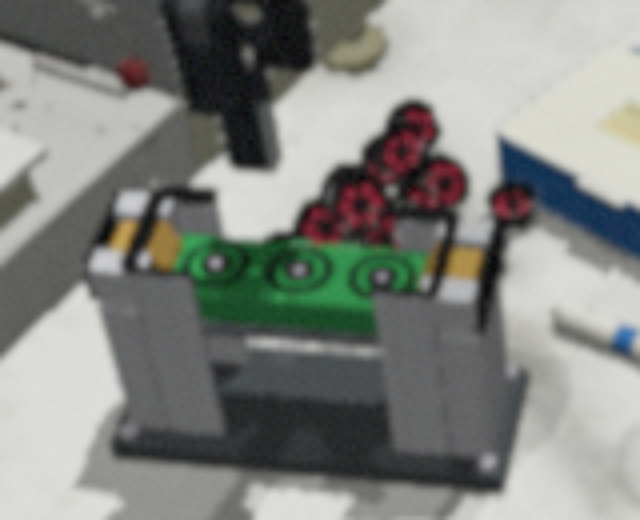

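Green is held under both lips (crop 300,270; top at 98 mm). On to yellow.

```bash
python3 -m inch '[[-80,-95,0,-0.18,60],[-80,-95,0,-0.36,60],[-197,-234.5,91,-0.8835,60],[-197,-234.5,91,-0.8835,60],[-197,-234.5,91,-0.8835,60],[-197,-234.5,91,-0.8835,60],[-197,-234.5,91,-0.8835,60],[-197,-234.5,91,-0.8835,60],[-197,-234.5,91,-0.8835,60]]' >/dev/null;  python3 g.py 436.7 -152.4 4 72.9
```

```text
t 10.25 pos [ 437.3 -151.8   80.2] hd 72.86 tilt [0.0006 0.0001] open 60.2 F [ 0.1  0.1 -0.1] grip 0.0 j [ -28.   14.  113.    0.   53. -101.]
SHIFT [ 0.4 -0.8 76.2] TURN -0.0006 rows 1.2
```

```bash
python3 -m inch '[[0.4,-0.8,45,0,60],[0.4,-0.8,76,0,60],[0.4,-0.8,76,0,60],[0.4,-0.8,76,0,60],[0.4,-0.8,76,0,60]]' >/dev/null;  python3 g.py 436.7 -152.4 4 72.9
```

```text
t 10.88 pos [ 437.3 -153.6    5.4] hd 72.82 tilt [ 0.0029 -0.0014] open 60.0 F [-0.1 -0.2 -0.6] grip 0.0 j [ -28.   21.  118.    0.   41. -101.]
SHIFT [0.9 0.9 1.4] TURN -0.0014 rows 0.0
```

```bash
python3 -m inch '[[0.4,0.2,0.5,0,60],[0.4,0.2,0.5,0,30],[0.4,0.2,0.5,0,30],[0.4,0.2,0.5,0,30],[0.4,0.2,0.5,0,30],[0.4,0.2,0.5,0,30]]' >/dev/null;  python3 g.py 436.7 -152.4 4 72.9
```

```text
t 11.62 pos [ 436.  -153.1    4.3] hd 72.79 tilt [ 0.001  -0.0004] open 38.5 F [-1.6  0.8  7.2] grip 60.4 j [ -28.   21.  118.    0.   41. -101.]
SHIFT [-0.5  0.9  0.3] TURN -0.0019 rows 0.0
```

```bash
python3 -m inch '[[0,0,-50,0,30],[0,0,-110,0,30],[0,0,-165,0,30],[0,0,-165,0,30],[0,0,-165,0,30]]' >/dev/null;  python3 g.py 579.4 118.1 160 22.2
```

```text
t 12.25 pos [ 434.8 -152.5  167.9] hd 72.79 tilt [-0.0011  0.0007] open 38.4 F [-0.5  0.8 -0.6] grip 61.4 j [ -28.    9.  105.    0.   66. -101.]
SHIFT [-58.  301.3   8. ] TURN 0.8829 rows 4.9
```

```bash
python3 -m inch '[[-58,301,8,0.883,30],[-58,301,8,0.883,30],[-58,301,8,0.883,30],[-58,301,8,0.883,30],[-58,301,8,0.883,30],[-58,301,8,0.883,30],[-58,301,8,0.883,30],[-58,301,8,0.883,30]]' >/dev/null;  python3 g.py 579.4 118.1 131 22.2
python3 - <<'E'
from h import *
im,d=grab_frame("scene"); print(strip("scene","strip_yellow",d))
E
```

```text
t 13.25 pos [578.5 116.7 158.6] hd 22.23 tilt [-0.0044 -0.001 ] open 38.3 F [-0.3  0.2 -1. ] grip 61.3 j [  5.  20.  91.  -0.  70. -18.]
SHIFT [ 0.9  1.5 27.6] TURN 0.0005 rows 0.4
(0.58, array([578.6, 115.8]), array([ 42.9, 119. ]), 'long axis heading deg', np.float32(112.6), 'ztop', np.float64(173.3), 863)
```

```bash
python3 -m inch '[[0.5,1,27,0,30],[0.5,1,27,0,30],[0.5,1,27,0,30],[0.5,1,27,0,30]]' >/dev/null;  python3 g.py 579.4 118.1 79 22.2
```

```text
t 13.85 pos [581.4 118.  134.7] hd 22.18 tilt [0.002  0.0002] open 38.4 F [-0.4  0.4 -0.6] grip 61.3 j [  5.  21.  93.   0.  66. -17.]
SHIFT [ 0.9 -2.  55.7] TURN -0.0004 rows 0.9
```

```bash
python3 -m inch '[[0.5,-1,0,0,30],[0.5,-1,8,0,30],[0.5,-1,16,0,30],[0.5,-1,20,0,30],[0.5,-1,20,0,30]]' >/dev/null;  python3 g.py 579.4 118.1 79 22.2
```

```text
t 14.47 pos [579.3 118.4 112.9] hd 22.2 tilt [-0.0013 -0.    ] open 38.5 F [ 0.1  1.4 -2. ] grip 61.3 j [  5.  22.  94.   0.  64. -17.]
SHIFT [-0.3 -0.  33.9] TURN 0.0 rows 0.5
```

```bash
python3 -m inch '[[0,0,8,0,30],[0,0,15,0,30],[0,0,22,0,30],[0,0,29,0,30],[0,0,34,0,30],[0,0,34,0,30],[0,0,34,0,30]]' ;  python3 g.py 579.4 118.1 79 22.2
```

```text
time: 15.35
position: [0.5805, 0.1184, 0.0801]
tool_rot: [[-0.378, 0.926, 0.002], [0.926, 0.378, 0.0], [-0.001, 0.002, -1.0]]
contact_force: [-0.4, -0.4, 4.7]
opening: 0.0381
grip_force: 62.3
t 15.35 pos [580.5 118.4  80.1] hd 22.21 tilt [0.0017 0.0001] open 38.1 F [-0.4 -0.4  4.7] grip 62.3 j [  5.  24.  97.  -0.  59. -17.]
SHIFT [ 0.1 -1.1  1. ] TURN 0.0001 rows 0.0
```

```bash
python3 -m inch '[[0,0,1.5,0,30],[0,0,1.5,0,30],[0,0,1.5,0,60],[0,0,1.5,0,60],[0,0,1.5,0,60],[0,0,-40,0,60],[0,0,-95,0,60],[0,0,-95,0,60],[0,0,-95,0,60]]' >/dev/null;  python3 g.py 579.6 -151 80 -69.8
python3 - <<'E'
from h import *
im,d=grab_frame("scene"); cv2.imwrite("pics/m3.png",cv2.resize(im[100:230,150:310,::-1],None,fx=4,fy=4))
print(strip("scene","strip_yellow",d))
E
```

```text
t 16.48 pos [579.1 118.4 174.1] hd 22.2 tilt [-0.0009  0.    ] open 59.7 F [-0.5 -0.5 -0.1] grip 0.0 j [  5.  19.  89.   0.  71. -17.]
SHIFT [-249.6 -101.2   94.1] TURN 1.6058 rows 8.6
(0.83, array([577.5, 117.7]), array([ 50.7, 113. ]), 'long axis heading deg', np.float32(112.1), 'ztop', np.float64(98.4), 916)
```

View pics/m3.png

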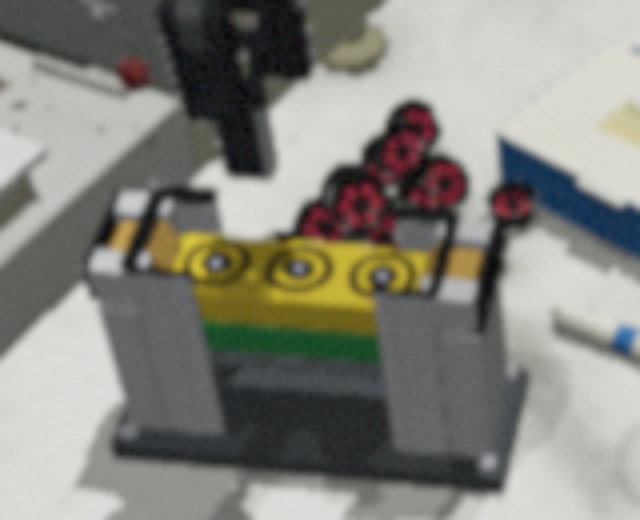

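Yellow is held under both lips with green below it (crop 290,270 and 290,340). Now red.

```bash
python3 -m inch '[[-60,-25,0,0.18,60],[-120,-50,0,0.36,60],[-249.5,-101,94,1.606,60],[-249.5,-101,94,1.606,60],[-249.5,-101,94,1.606,60],[-249.5,-101,94,1.606,60],[-249.5,-101,94,1.606,60],[-249.5,-101,94,1.606,60],[-249.5,-101,94,1.606,60],[-249.5,-101,94,1.606,60]]' >/dev/null;  python3 g.py 579.6 -151 80 -69.8
```

```text
t 17.82 pos [ 579.5 -150.4   79. ] hd -69.74 tilt [-0.0029  0.0012] open 59.9 F [-0.   0.2 -0.5] grip 0.0 j [-21.  25.  96.   0.  60.  49.]
SHIFT [-0.1  0.6 -1. ] TURN 0.0011 rows 0.0
```

```bash
python3 -m inch '[[0,0.3,45,0,60],[0,0.3,76,0,60],[0,0.3,76,0,60],[0,0.3,76,0,60],[0,0.3,76,0,60]]' >/dev/null;  python3 g.py 579.6 -151 4 -69.8
```

```text
t 18.45 pos [ 581.8 -151.5    6. ] hd -69.79 tilt [ 0.0027 -0.001 ] open 59.8 F [0.6 0.6 0.6] grip 0.0 j [-21.  29. 100.   0.  50.  49.]
SHIFT [-1.9 -1.2  2. ] TURN 0.0003 rows 0.0
```

```bash
python3 -m inch '[[-0.6,-0.3,1,0,60],[-0.6,-0.3,1,0,60],[-0.6,-0.3,1,0,30],[-0.6,-0.3,1,0,30],[-0.6,-0.3,1,0,30],[-0.6,-0.3,1,0,30],[-0.6,-0.3,1,0,30]]' >/dev/null;  python3 g.py 579.6 -151 4 -69.8
```

```text
t 19.32 pos [ 580.3 -151.1    4.1] hd -69.81 tilt [ 0.001  -0.0003] open 38.4 F [-0.3 -0.1  5.7] grip 62.3 j [-21.  30. 100.   0.  50.  49.]
SHIFT [-0.6 -0.4  0.1] TURN -0.0003 rows 0.0
```

```bash
python3 -m inch '[[0,0,-50,0,30],[0,0,-110,0,30],[0,0,-165,0,30],[0,0,-165,0,30],[0,0,-165,0,30]]' >/dev/null;  python3 g.py 579.3 118.5 160 22.2
```

```text
t 19.95 pos [ 578.9 -150.6  167.4] hd -69.81 tilt [-0.0021  0.0009] open 38.2 F [ 0.4 -0.4 -2.1] grip 61.7 j [-21.  20.  89.   0.  71.  49.]
SHIFT [  93.2 -252.4    7.6] TURN -1.606 rows 8.6
```

```bash
python3 -m inch '[[93,-252.5,8,-1.606,30],[93,-252.5,8,-1.606,30],[93,-252.5,8,-1.606,30],[93,-252.5,8,-1.606,30],[93,-252.5,8,-1.606,30],[93,-252.5,8,-1.606,30],[93,-252.5,8,-1.606,30],[93,-252.5,8,-1.606,30],[93,-252.5,8,-1.606,30],[93,-252.5,8,-1.606,30]]' >/dev/null;  python3 -m inch '[[0,0,0,0,30],[0,0,0,0,30]]' >/dev/null; python3 g.py 579.3 118.5 131 22.2
python3 - <<'E'
from h import *
im,d=grab_frame("scene"); print(strip("scene","strip_red",d))
E
```

```text
t 21.45 pos [579.8 118.1 159.9] hd 22.15 tilt [-0.0012 -0.    ] open 38.4 F [ 0.1  0.1 -1.9] grip 61.6 j [  5.  20.  91.   0.  70. -17.]
SHIFT [ 0.6 -0.2 28.9] TURN -0.0008 rows 0.5
(0.6, array([579.2, 116.4]), array([ 47. , 119.8]), 'long axis heading deg', np.float32(112.4), 'ztop', np.float64(174.8), 885)
```

```bash
python3 -m inch '[[0.8,-0.2,26,0,30],[0.8,-0.2,26,0,30],[0.8,-0.2,34,0,30],[0.8,-0.2,41,0,30],[0.8,-0.2,47,0,30],[0.8,-0.2,47,0,30],[0.8,-0.2,47,0,30]]' >/dev/null;  python3 g.py 579.3 118.6 79 22.2
```

```text
t 22.43 pos [579.8 118.7 113.7] hd 22.2 tilt [0.0004 0.0001] open 38.2 F [ 1.2  0.8 -0.7] grip 61.6 j [  5.  22.  94.   0.  64. -17.]
SHIFT [ 0.  -0.5 34.7] TURN -0.0 rows 0.6
```

```bash
python3 -m inch '[[0,0,8,0,30],[0,0,15,0,30],[0,0,22,0,30],[0,0,29,0,30],[0,0,35.5,0,30],[0,0,35.5,0,30],[0,0,35.5,0,30],[0,0,35.5,0,30]]' ;  python3 g.py 579.3 118.6 79 22.2
```

```text
time: 23.42
position: [0.5799, 0.1187, 0.0783]
tool_rot: [[-0.378, 0.926, 0.001], [0.926, 0.378, -0.0], [-0.0, 0.001, -1.0]]
contact_force: [1.5, -1.2, 3.6]
opening: 0.0385
grip_force: 62.2
t 23.43 pos [579.9 118.7  78.3] hd 22.21 tilt [ 0.0007 -0.    ] open 38.5 F [ 1.5 -1.2  3.6] grip 62.2 j [  5.  24.  97.  -0.  59. -17.]
SHIFT [ 0.1 -0.6 -0.7] TURN 0.0001 rows 0.0
```

```bash
python3 -m inch '[[0,0,0,0,60],[0,0,0,0,60],[0,0,0,0,60],[0,0,-40,0,60],[0,0,-95,0,60],[0,0,-125,0,60],[-125,-50,-125,0,60],[-125,-50,-125,0,60],[-125,-50,-125,0,60],[-125,-50,-125,0,60]]' >/dev/null
python3 - <<'E'
from h import *
im,d=grab_frame("scene"); cv2.imwrite("pics/m4.png",cv2.resize(im[100:230,150:310,::-1],None,fx=4,fy=4))
print(strip("scene","strip_red",d)); s=observe(); print(s["position"],s["contact_force"])
E
```

```text
(0.78, array([581.1, 120.3]), array([ 44.9, 111.6]), 'long axis heading deg', np.float32(112.3), 'ztop', np.float64(98.4), 885)
[ 0.58032615 -0.0146276   0.20281377] [-0.23639753 -0.71559003 -0.52391059]
```

View pics/m4.png

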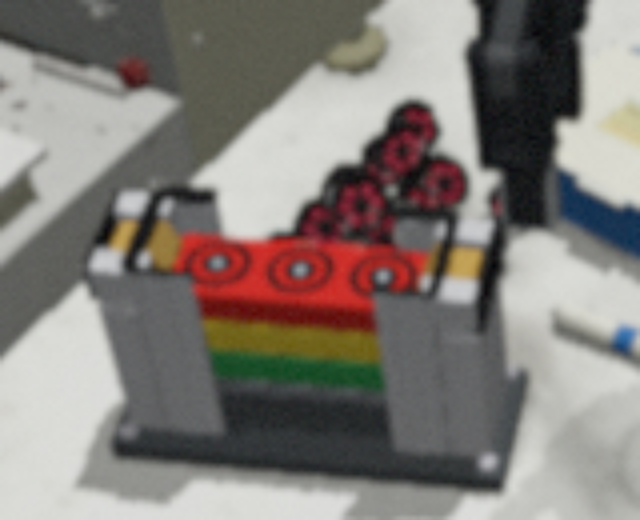

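The crop shows red (300,270), yellow (290,340) and green (290,370) stacked level under both lips, with the gripper clear.

```bash
python3 -c "
from workcell import *
print(job_done())"
```

```text
the job is handed in; nothing more can be done
None
```

All three strips are in the magazine, rings up and held under both lips (green at the bottom, yellow, red on top); the arm stayed clear of the bottle, screwdriver and marker, and I handed the job in at about 25 s.

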